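# Pull a sanded cork ring off its tilted snap spigot and press it flat

## Robot

A 6-joint arm with a two-finger parallel gripper is mounted at the origin on the work surface. World frame = base frame: x ahead of the robot, y to its left, z up, the work surface at z = 0. Lengths are in mm, angles in rad, forces in N, time in s.
With the tool pointing down it reaches from about 350 to 975 mm from the base axis. Payload 7.1 kg.
Tool frame: the origin (TCP) lies at the very end of the fingers, on their centre line; the grasp point (between the pads) lies 19 mm behind it; x points along the fingers, y is the direction in which the jaws open and shut, and the axes are right-handed (so a half turn about x gives the same grasp; the last joint's range is limited). The gripper opens to 88 mm and grips with 3 to 60 N. Pads are 20 mm wide; open, the fingers measure 115 mm over their backs; the gripper's body (75 mm by 178 mm) begins 61 mm behind the grasp point.
Start: joints at [-0.019, 0.423, 1.63, -0, 1.089, -0.019], TCP at [624.984, 0.026, 222.675] pointing down, gripper open.
Joint ranges: [-3, 3], [-0.9, 2.11], [0.09, 2.58], [-1.31, 4.45], [0.11, 2.69], [-2.54, 2.54]. Speed limits (rad/s): [2.39, 2.39, 3.01, 3.14, 3.14, 3.14].

## Interface

Orientations are given as a rotation vector (axis times angle).
In Python, from workcell import ctrl gives the robot as it stands. The module is installed in compiled form; this text tells all that it offers.
- The arm moves only by the tool carry_out, never from a script. Its argument "commands" is a list of rows, each a list of 6 numbers: the shift along the tool's x, y, z in m, then the turn, a rotation vector about the tool's x, y, z in degrees. In form: [[tx, ty, tz, rx, ry, rz], ...]. A call has 1 to 8 rows; each row shifts and turns the pose as measured when the row begins, along the tool's axes as they then stand; what a row does not reach is not made up. A row lasts 1/8 s, in which the tool goes at most 62.5 mm and 10.7 degrees, less where a joint would pass 70% of its speed; a pose out of reach is approached as far as the arm can. A call with a gripper value outside its range is refused whole. "grip" is the closure, from 0 (fully open) to 1 (shut), set as the call begins (left out, the last holds). The fingers move at their own pace and stop on an object; the grip force is fixed at half the most. Time passes only in rows, so rows that do not move let the fingers close. It gives the time, the measured TCP pose, the force and the opening at its end, in the units of the state.
- ctrl.get_obs(): the state, without advancing time (a new reading comes with each control period).
- ctrl.get_image(name): name is "scene" or "side" or "wrist"; returns a dict with "pixels" (480x640x3 uint8, blue, green, red), "intrinsics" (3x3 intrinsics, pixels), "rvec" (rotation vector, rad) and "tvec" (3), from world to camera coordinates, as OpenCV has them. Camera axes: x right, y down, z forward; pixel columns grow to the right and rows downward; lengths in mm; the calibration is good to about 2 mm. A picture is of the moment at which its call begins. There is no depth.
- ctrl.close_job(): hands the job in, once; it reports no verdict.
The state is a dict: "t": time; "qpos": joint angles; "qvel": joint speeds; "joint_torque": joint torques, N m; "ee_pos": TCP position; "orientation": TCP orientation; "ft_force": force on the tool from outside, world axes, zero at the start; "moment": the same for the moment, N m; "width": finger opening in mm.
Only numpy, scipy, OpenCV 4.12 (cv2) and the standard library are available. Lean on these libraries where they do the work, as an engineer would, in place of code of your own. Each camera call takes 0.05 s, during which the arm holds its last target. There are 200 camera calls.

## Task

The sanded cork ring is snapped onto the tilted spigot of the small grey stand; pull it off over the spring balls, lower it flat onto the middle of the round aluminium plate and let go of it. Then take the steel weight by its knob and set it centred on top of the ring, so that the ring stays flat. Lower both gently instead of dropping them, and leave everything else on the bench where it is.

Things in the scene. Friction and masses are not known exactly. Their poses are not given: they have to be found in the camera images.
- stand: Fixed stand: dark base 90 x 90 x 12 mm, grey column, aluminium boss of diameter 40 mm that leans 29 degrees (0.5 rad) from vertical towards the stand's own -x (towards the robot at yaw 0). Origin on the table, z up; yaw up to 0.35. A thin black dust nozzle rises from its +x +y corner to 240 mm and ends 15 mm to the +x of the origin, 226 mm up, in the way of a gripper held vertical over the ring.
- spigot: Fixed steel spigot on the boss, diameter 22 mm, 36 mm long. Origin at its foot on the boss's end face, 130 mm above the table; z points out along it, 29 degrees from vertical; y is level. Three sprung balls 29.5 mm up stand out 4 mm just beyond the ring and snap it in place: it comes off with a straight pull of roughly 8 to 18 N along +z and is fully off after 40 mm.
- ring: Cork ring, outside diameter 60 mm, bore 25 mm, 24 mm thick, about 35 g; starts on the spigot, underside on the boss's end face; its rim overhangs the boss by 10 mm all round and is free to be gripped. Origin at the centre of its underside, z along its axis. The bigger loose cork rings are bystanders.
- ring_mid (a point): Centre of the cork ring, half way through its thickness (12 mm from either face).
- plate: Fixed round aluminium plate lying on the table, diameter 100 mm, 8 mm thick. Origin at the centre of its underside (on the table), z up.
- weight: Loose steel pressing weight, about 0.36 kg, upright: a disc of diameter 60 mm, 14 mm thick, with a round knob of diameter 22 mm on its middle, from 14 to 42 mm above the underside. Origin at the centre of its underside, z up through the knob.
- cork_cup: Bystander: loose solid tapered cork, 38 mm wide at the top, 34 mm high, origin at the centre of its underside.
- bushing: Bystander: loose brass flanged bush, 34 mm wide, 22 mm high, origin at the centre of its underside.
- spare_ring0: Bystander: loose bigger cork ring lying on the table, diameter 76 mm, 26 mm thick, origin at the centre of its underside.
- spare_ring1: Bystander: like spare_ring0.
- tin: Bystander: upright rectangular metal tin, 55 x 95 x 140 mm plus an 18 mm cap, origin at the centre of its underside.
- water_bottle: Bystander: upright grey drinking bottle with a blue cap, diameter 74 mm, 190 mm high, origin at the centre of its underside.
- spray_bottle: Bystander: upright clear bottle, diameter 60 mm, 170 mm high, origin at the centre of its underside.
Mind the look-alikes: they are no part of the job. What is shaped like the stand but green or yellow is not meant.

How it is judged (in metres and radians):
On the way, in this order (a step that is already met when the one before it is completed fails the run):
1. the cork ring has been pulled off the spigot (distance between ring and spigot above 0.05 m), for 0.1 s.
2. the cork ring lies flat and centred on the plate, let go, with nothing on it yet (horizontal distance between ring_mid and plate below 0.008 m and z of ring_mid in the frame of plate between 0.017 and 0.023 m and angle between the z axis of ring and the z axis of plate, either way round below 0.08 rad and linear speed of ring below 0.03 m/s and contact force between ring and the fingers below 0.1 N and contact force between ring and weight below 0.1 N), for 0.2 s.
At the end, for the whole second after the job is handed in: Ring flat (0.08 rad, either face up) on the plate, centre within 8 mm of the plate's centre, its mid-height 17 to 23 mm above the plate's underside; weight upright (0.08 rad) on the ring, within 8 mm of its centre, underside 29 to 35 mm above the plate's; both at rest (under 0.03 m/s) (horizontal distance between ring_mid and plate below 0.008 m and z of ring_mid in the frame of plate between 0.017 and 0.023 m and angle between the z axis of ring and the z axis of plate, either way round below 0.08 rad and linear speed of each of ring, weight below 0.03 m/s and horizontal distance between weight and ring_mid below 0.008 m and z of weight in the frame of plate between 0.029 and 0.035 m and angle between weight's own z axis and vertical below 0.08 rad); the robot touches nothing.
It fails at once if the ring was dropped or thrown onto the plate (faster than 0.45 m/s within 10 mm of it) (horizontal distance between ring_mid and plate below 0.06 m and z of ring_mid in the frame of plate below 0.03 m and linear speed of ring above 0.45 m/s).
It fails at once if the weight was dropped or thrown onto the ring (faster than 0.45 m/s within 10 mm of it) (horizontal distance between weight and plate below 0.06 m and z of weight in the frame of plate below 0.042 m and linear speed of weight above 0.45 m/s).
It fails at once if a bystander was moved more than 30 mm or knocked over (distance of any of cork_cup, bushing, spare_ring0, spare_ring1, tin, water_bottle, spray_bottle from where it was at the start of the episode above 0.03 m or angle between any of cork_cup, bushing, spare_ring0, spare_ring1, tin, water_bottle, spray_bottle's own z axis and vertical above 0.5 rad).
It also fails if it takes over 64 s, if anything falls off the work surface, if the arm or the gripper's body presses on something with over 40 N, if the wrist force passes 120 N, or if a joint passes its speed limit or range.

## Working session

There is one attempt and no reset: what is moved stays moved. The work goes in short steps, Python scripts to look and compute and a tool call to move; the robot and the scene stay as the last step left them, time stands still between calls to the robot, and variables do not carry over. Pictures are saved under pics/ and viewed, about 8 in all and at most 12, crops included, and the job is handed in when it is done.

Besides the shell and the picture viewer there is one more tool, called after ">>>" as a command line: name --pt "numbers of a row" for each row, then --argument value for the rest. carry_out: Moves the arm, as the interface text tells. Its arguments: {"type":"object","properties":{"commands":{"type":"array"},"grip":{"type":"number"}},"required":["commands"]}

```bash
mkdir -p pics; cat > h.py <<'E'
import numpy as np, cv2
from scipy.spatial.transform import Rotation as Ro
from workcell import ctrl
def grab(n,save=None):
    d=ctrl.get_image(n)
    if save: cv2.imwrite('pics/'+save,d['pixels']); np.savez('pics/'+save[:-4],**d)
    return d
def load(s): return dict(np.load('pics/'+s+'.npz'))
def cam(d):
    R=cv2.Rodrigues(np.array(d['rvec'],float))[0]; t=np.array(d['tvec'],float).ravel(); return R,t,-R.T@t
def ray(d,u,v):
    R,t,c=cam(d); r=R.T@np.linalg.inv(d['intrinsics'])@np.array([u,v,1.]); return c,r/np.linalg.norm(r)
def onz(d,u,v,z):
    c,r=ray(d,u,v); return c+r*(z-c[2])/r[2]
def proj(d,p):
    return cv2.projectPoints(np.array(p,float).reshape(-1,1,3),np.array(d['rvec'],float),np.array(d['tvec'],float),np.array(d['intrinsics']),None)[0].reshape(-1,2)
def tri(d1,p1,d2,p2):
    a,r=ray(d1,*p1); b,s=ray(d2,*p2)
    k=np.linalg.lstsq(np.c_[r,-s],b-a,rcond=None)[0]; P,Q=a+k[0]*r,b+k[1]*s
    return (P+Q)/2,np.linalg.norm(P-Q)
E
python3 - <<'E'
from h import *
print(ctrl.get_obs())
for n in('scene','side','wrist'):
    d=grab(n,n+'0.png'); print(n,cam(d)[2],cam(d)[0][2],d['intrinsics'][0])
E
```

```text
{'t': 0.0, 'qpos': array([-1.90082497e-02,  4.23806845e-01,  1.63070751e+00, -5.18425450e-05,
        1.08861629e+00, -1.89953447e-02]), 'qvel': array([ 3.73555681e-04, -4.14337281e-04,  5.56824213e-04, -2.47232285e-03,
       -1.52645851e-03, -5.48906512e-05]), 'joint_torque': array([ 1.28069914e-03, -5.44622147e+01, -2.73670936e+01,  6.42951974e-02,
        2.27214623e-02, -1.51321510e-04]), 'ee_pos': array([6.24427585e+02, 1.72198964e-02, 2.21916053e+02]), 'orientation': array([ 1.20845122,  1.21032551, -1.21033217]), 'ft_force': array([-0.15806863, -0.6618332 , -1.08259499]), 'moment': array([-0.02658228,  0.03372725, -0.0154868 ]), 'width': 87.99481977799763}
scene [1396.21755973 -379.89074497  849.80017152] [-0.70007774  0.3521041  -0.62121966] [469.09635569   0.         319.79037974]
side [239.76070715 626.83044062 821.36216381] [ 0.28391875 -0.61460702 -0.73596763] [464.27024525   0.         323.33159767]
wrist [625.03422276  83.19888427 384.11591734] [-5.62237323e-04 -2.98656180e-01 -9.54360608e-01] [354.76084104   0.         315.81273232]
```

View pics/scene0.png

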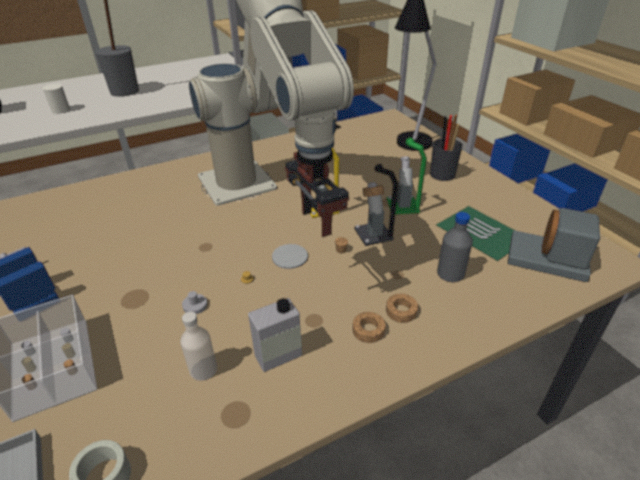

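View pics/side0.png

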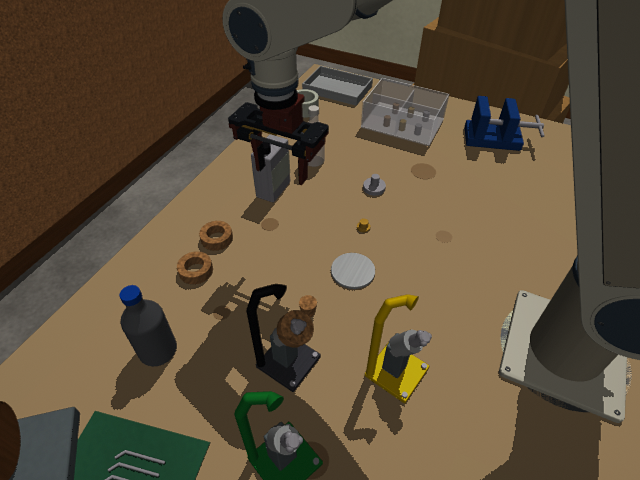

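Scene shows three stands: black nozzle (scene 375,210; side 295,335), green (scene 410,180; side 285,440), and yellow (scene 325,195; side 400,350). The black-nozzled grey one carries the cork ring, so it is the one meant. The plate is at scene (290,256) / side (353,270), and the weight at scene (195,303) / side (375,186). An enlarged crop will confirm the stand.

```bash
python3 - <<'E'
from h import *
s,e=load('scene0'),load('side0')
a=cv2.resize(s['pixels'][160:250,340:430],(400,400),interpolation=cv2.INTER_CUBIC)
b=cv2.resize(e['pixels'][275:395,235:335],(400,480),interpolation=cv2.INTER_CUBIC)
c=np.zeros((480,800,3),np.uint8); c[:400,:400]=a; c[:,400:]=b; cv2.imwrite('pics/crop1.png',c)
# rough points
print('plate',onz(s,290,256,8),onz(e,353,270,8)); print('weight knob top',tri(s,(194,297),e,(375,178)))
print('cup?',onz(s,342,244,20),onz(e,307,303,20),'bush',onz(s,247,277,10))
for n,p in(('sp0',(368,327)),('sp1',(402,307)),('bottle',(454,278)),('tin',(277,355)),('spray',(202,372))): print(n,onz(s,*p,10))
for n,d,p in(('platemask',s,(290,256)),('platemask',e,(353,270))):
    g=d['pixels']; q=cv2.floodFill(g.copy(),np.zeros((482,642),np.uint8),p,(0,0,255),(8,8,8),(8,8,8),4|cv2.FLOODFILL_FIXED_RANGE)
    m=q[2][1:-1,1:-1]; x=cv2.boundingRect(m); M=cv2.moments(m,True); u,v=M['m10']/M['m00'],M['m01']/M['m00']; print(n,x,u,v,M['m00'],onz(d,u,v,8))
E
```

```text
plate [460.27550285  -3.01743153   8.        ] [453.73194593   1.98767385   8.        ]
weight knob top (array([ 517.25644011, -288.56001532,   32.78537008]), np.float64(3.293351517103037))
cup? [495.14668341 143.75880411  20.        ] [502.29055831 134.43461214  20.        ] bush [ 487.48847742 -140.28421603   10.        ]
sp0 [785.44166165  50.18543161  10.        ]
sp1 [769.69779935 157.74284955  10.        ]
bottle [747.52942139 338.0463204   10.        ]
tin [ 760.31966106 -170.97404908   10.        ]
spray [ 726.47702962 -331.44839655   10.        ]
platemask (273, 245, 33, 21) 288.22033898305085 255.1271186440678 472.0 [454.44803095  -5.84041473   8.        ]
platemask (332, 253, 43, 34) 352.61386138613864 269.01800180018 1111.0 [ 4.55623212e+02 -2.42228921e-01  8.00000000e+00]
```

View pics/crop1.png

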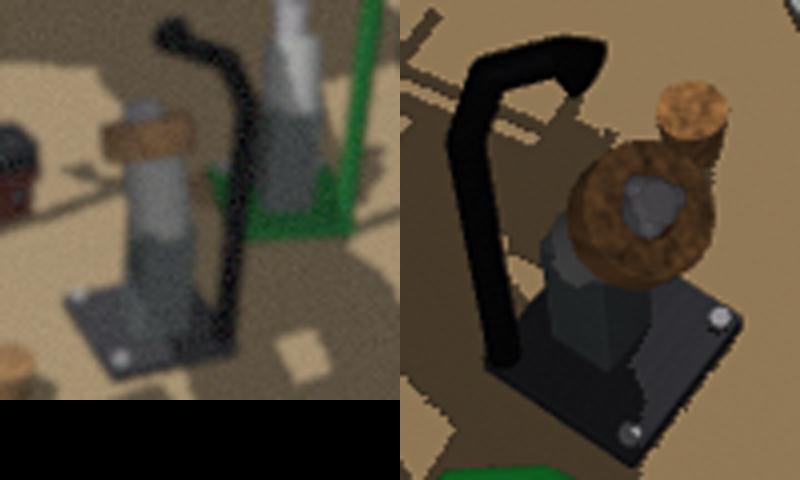

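Crop confirms the black-nozzled grey stand with the cork ring on its leaning spigot (spigot tip at scene (372,184), side (299,326)); cork cup stands close by at side (307,303).

```bash
python3 - <<'E'
from h import *
s,e=load('scene0'),load('side0')
print('tip',tri(s,(372,184),e,(299.5,325)),'ring scene mid',tri(s,(373,191),e,(295.5,329)))
for p in((320,355),(293,391),(257,366.5)): print('side base',onz(e,*p,12))
for p in((354.6,227.5),(366.5,245.5),(392,239)): print('scene base',onz(s,*p,12))
# screws
print('screws',[onz(e,*p,12)[:2] for p in((315,354),(292.5,383))])
print('nozzle tip',tri(s,(377.5,167.5),e,(280,291)))
E
```

```text
tip (array([448.52708016, 264.08911836, 157.85712545]), np.float64(0.4165059868617435)) ring scene mid (array([456.70113699, 263.71028411, 139.29551736]), np.float64(0.001417810099519097))
side base [427.71335029 226.53627271  12.        ]
side base [440.44684332 313.2469952   12.        ]
side base [524.41165111 300.06492639  12.        ]
scene base [435.21938448 220.9864936   12.        ]
scene base [525.45291799 206.88518893  12.        ]
scene base [534.70263195 287.69429904  12.        ]
screws [array([437.329965  , 228.82087672]), array([448.52268511, 300.03087718])]
nozzle tip (array([481.67545482, 258.41824386, 227.54005197]), np.float64(4.131320650281596))
```

```bash
python3 - <<'E'
from h import *
s,e=load('scene0'),load('side0')
print('yellow nozzle end/top',onz(e,413,300,228),onz(e,383,300,240),onz(s,337,154,240),'base',onz(e,397,372,12),onz(e,370,377,12),onz(e,428,371,12))
print('green nozzle',onz(e,278,400,228),onz(e,242,397,240),'base',onz(e,285,455,12))
o=ctrl.get_obs();R=Ro.from_rotvec(o['orientation']).as_matrix();print(R.round(3))
w=load('wrist0');print('cam in tool',R.T@(cam(w)[2]-o['ee_pos']),'fwd',R.T@cam(w)[0][2])
E
```

```text
yellow nozzle end/top [288.50748064 185.14943277 228.        ] [328.7018176  214.11401353 240.        ] [381.80524127 187.84002686 240.        ] base [282.04835361 195.27044739  12.        ] [324.10502352 226.75640277  12.        ] [230.02470538 167.85532888  12.        ]
green nozzle [398.83440856 416.45734186 228.        ] [439.50035588 437.44977605 240.        ] base [400.21736711 417.04830891  12.        ]
[[-0.001  1.     0.   ]
 [ 0.     0.    -1.   ]
 [-1.    -0.001 -0.   ]]
cam in tool [-162.0449013     0.27743916  -83.15318619] fwd [9.54355067e-01 6.19377247e-04 2.98673772e-01]
```

>>> carry_out --pt "-0.011 0 0 -10.2 0 0" --pt "-0.011 0 0 -10.2 0 0" --pt "-0.011 0 0 -10.2 0 0" --pt "-0.011 0 0 -10.2 0 0" --pt "-0.011 0 0 -10.2 0 0" --pt "-0.011 0 0 -10.2 0 0" --pt "-0.011 0 0 -10.2 0 0" --pt "-0.011 0 0 -10.2 0 0" --grip 0

```text
t: 1.15
ee_pos: [622.3, 0.1, 308.6]
orientation: [0.079, 1.579, -0.079]
ft_force: [0.6, -0.5, 0.5]
width: 88.0
```

>>> carry_out --pt "0 0 -0.05 0 -5 0" --pt "0 0 -0.05 0 -6 0" --pt "0 0.02 -0.05 0 -6 0" --pt "0 0.05 -0.05 0 -6 0" --pt "0 0.055 0 0 -5.5 0" --pt "0 0.055 0 0 0 0" --pt "0 0.03 0 0 0 0" --pt "0 0 0 0 0 0"

```text
t: 2.15
ee_pos: [446.9, 211.5, 279.6]
orientation: [0.052, 1.089, -0.093]
ft_force: [-0.0, 0.0, -0.8]
width: 87.8
```

```bash
cat >> h.py <<'E'
def go(pos,xax,yref):
    "print shift (m) and turn (deg) in the tool axes to reach TCP pos with tool x = xax, y near yref"
    o=ctrl.get_obs(); R=Ro.from_rotvec(o['orientation']).as_matrix()
    x=np.array(xax,float);x/=np.linalg.norm(x);y=np.array(yref,float);y-=x*(x@y);y/=np.linalg.norm(y)
    T=np.c_[x,y,np.cross(x,y)]
    print('t',o['t'],'at',o['ee_pos'].round(1),'F',o['ft_force'].round(1),'w',round(o['width'],1))
    print('shift mm',(R.T@(np.array(pos)-o['ee_pos'])).round(1),'turn deg',np.degrees(Ro.from_matrix(R.T@T).as_rotvec()).round(2))
def axis(yaw): return np.array([-np.sin(.5)*np.cos(yaw),-np.sin(.5)*np.sin(yaw),np.cos(.5)])
E
python3 - <<'E'
from h import *
a=axis(-.15); m=np.array([460,262,140.5]); go(m+80*a,-a,[.149,.989,0]); grab('wrist','w1.png'); grab('side','side1.png')
E
```

```text
t 2.15 at [446.9 211.5 279.6] F [-0.   0.  -0.8] w 87.8
shift mm [ 46.9  53.7 -58.7] turn deg [ 2.55 -1.08 -1.13]
```

View pics/w1.png

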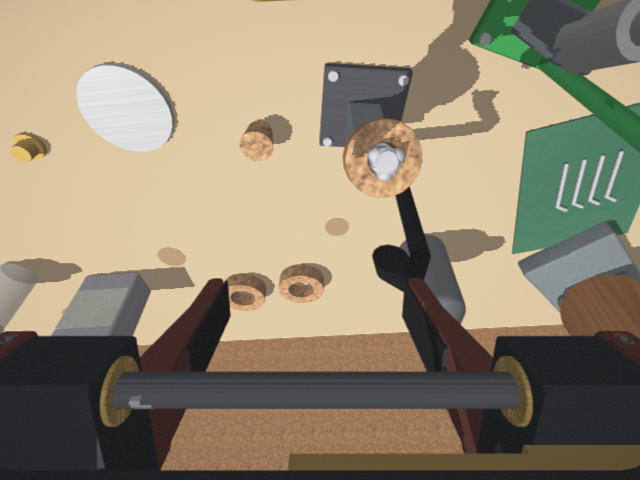

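Wrist view: ring face at about (383,158) with the spigot tip in the middle (385,161), base screws (333,76), (404,80), (327,142), and the nozzle head at (392,262), clear of the approach axis; plate at (125,108).

```bash
python3 - <<'E'
from h import *
w=load('w1'); p=[onz(w,*q,12)[:2] for q in((333,76),(404,80),(327,142))]
print('screws',np.round(p,1),'centre',(p[1]+p[2])/2,'yaw',np.arctan2(*(p[1]-p[0])[::-1])-np.pi/2,np.arctan2(*(p[2]-p[0])[::-1]))
hsv=cv2.cvtColor(w['pixels'],cv2.COLOR_BGR2HSV); m=((hsv[...,1]>110)&(hsv[...,0]<20)).astype(np.uint8)
m[:, :335]=0;m[:,430:]=0;m[:110]=0;m[202:]=0
m=cv2.morphologyEx(m,cv2.MORPH_OPEN,np.ones((3,3)))
c=max(cv2.findContours(m,cv2.RETR_EXTERNAL,cv2.CHAIN_APPROX_NONE)[0],key=cv2.contourArea); E=cv2.fitEllipse(cv2.convexHull(c)); print('ring ellipse',E)
for yaw in(-.15,):
    a=axis(yaw)
    P=onz(w,*E[0],130+24*a[2]); print('ring top',P,'mid',P-12*a)
    Q=onz(w,385.5,161.5,130+36*a[2]); print('tip',Q,'mid',Q-24*a)
m=((hsv[...,1]<60)&(hsv[...,2]>120)).astype(np.uint8); m[:55]=0;m[160:]=0;m[:,:70]=0;m[:,185:]=0
c=max(cv2.findContours(m,cv2.RETR_EXTERNAL,cv2.CHAIN_APPROX_NONE)[0],key=cv2.contourArea);E=cv2.fitEllipse(cv2.convexHull(c));print('plate',E,onz(w,*E[0],8))
E
```

```text
screws [[439.4 229.6]
 [450.7 301.9]
 [513.4 217.6]] centre [482.0724392  259.72888536] yaw -0.15506909815267145 -0.1613051247879739Traceback (most recent call last):
  File "<stdin>", line 7, in <module>
ValueError: max() iterable argument is empty
```

```bash
python3 - <<'E'
from h import *
w=load('w1')
im=w['pixels'];hsv=cv2.cvtColor(im,cv2.COLOR_BGR2HSV);print(hsv[135,383],hsv[160,360],hsv[220,300],im[160,360])
m=((hsv[...,1]>95)&(hsv[...,2]>60)&(hsv[...,2]<205)).astype(np.uint8)
m[:, :335]=0;m[:,430:]=0;m[:110]=0;m[205:]=0
m=cv2.morphologyEx(m,cv2.MORPH_OPEN,np.ones((3,3)))
cs=cv2.findContours(m,cv2.RETR_EXTERNAL,cv2.CHAIN_APPROX_NONE)[0]
a=axis(-.157)
if cs:
    E=cv2.fitEllipse(cv2.convexHull(max(cs,key=cv2.contourArea))); print('ring ellipse',E)
    P=onz(w,*E[0],130+24*a[2]); print('ring top',P,'mid',P-12*a)
P=onz(w,383,157.5,130+24*a[2]); print('by eye mid',P-12*a)
Q=onz(w,385.5,161.5,130+36*a[2]); print('tip',Q,'mid',Q-24*a)
m=((hsv[...,1]<60)&(hsv[...,2]>120)).astype(np.uint8); m[:55]=0;m[160:]=0;m[:,:70]=0;m[:,185:]=0
c=max(cv2.findContours(m,cv2.RETR_EXTERNAL,cv2.CHAIN_APPROX_NONE)[0],key=cv2.contourArea);E=cv2.fitEllipse(cv2.convexHull(c));print('plate',E,onz(w,*E[0],8))
E
```

```text
[ 15 105 156] [ 15 105 200] [ 20  65 226] [118 158 200]
ring ellipse ((385.6007080078125, 150.12245178222656), (61.85819625854492, 73.5125961303711), 104.26693725585938)
ring top [444.95339232 264.28149311 151.06198149] mid [450.63574015 263.38196148 140.53099074]
by eye mid [456.83294781 261.65090516 140.53099074]
tip [447.92759316 262.90203998 161.59297223] mid [459.29228881 261.10297671 140.53099074]
plate ((123.81099700927734, 107.41578674316406), (75.08158111572266, 108.29388427734375), 129.11111450195312) [451.27064933  -1.52764529   8.        ]
```

```bash
python3 - <<'E'
from h import *
a=axis(-.157); m=np.array([458,261.3,140.5]); go(m+45*a,-a,[.1564,.988,0])
E
```

```text
t 2.25 at [446.6 209.4 279.3] F [-0.9 -0.  -0.2] w 87.8
shift mm [ 80.7  54.4 -59.6] turn deg [ 2.82 -1.12 -1.21]
```

>>> carry_out --pt "0 0.027 -0.03 1.4 -0.5 -0.6" --pt "0 0.027 -0.03 1.4 -0.5 -0.6" --pt "0.02 0 0 0 0 0" --pt "0.02 0 0 0 0 0" --pt "0.01 0 0 0 0 0" --pt "0 0 0 0 0 0"

```text
t: 3.0
ee_pos: [424.3, 258.6, 206.1]
orientation: [0.09, 1.07, -0.152]
ft_force: [-0.3, 0.8, 0.1]
width: 88.0
```

```bash
python3 - <<'E'
from h import *
a=axis(-.157); m=np.array([458,261.3,140.5]); go(m+45*a,-a,[.1564,.988,0]); grab('wrist','w2.png')
E
```

```text
t 3.0 at [424.3 258.6 206.1] F [-0.3  0.8  0.1] w 88.0
shift mm [28.3  8.1 -2.7] turn deg [-0.58 -0.08  0.34]
```

View pics/w2.png

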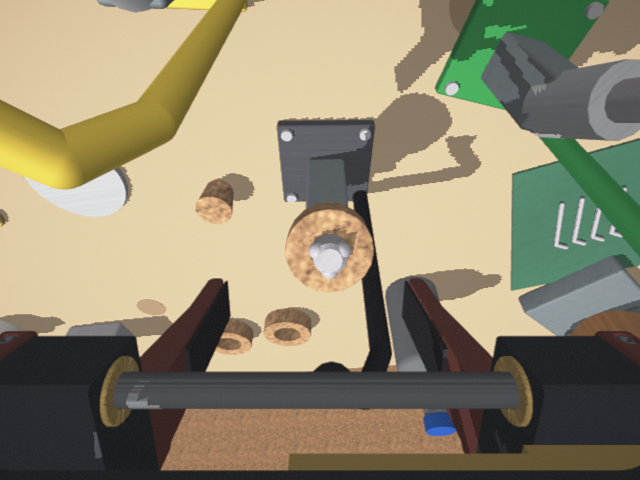

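Wrist view from close: ring face centred at about (329,248), spigot tip (328,260), fingers straddle it; the yellow look-alike's nozzle elbow (65,165) is near the camera, so I check its clearance.

```bash
python3 - <<'E'
from h import *
w=load('w2');e=load('side0');w1=load('w1');s=load('scene0'); a=axis(-.157)
P,err=tri(w,(65,160),e,(385,301));print('elbow',P,err); Q=onz(w,65,160,240); print(Q, onz(w,175,115,240))
m=np.array([458,261.3,140.5]); 
P1=onz(w,329.5,247.8,130+24*a[2])-12*a; P2=onz(w,328.5,260,130+36*a[2])-24*a; print('mid',P1,P2)
T=(m-9*a); y=np.array([.1564,.988,0]); z=np.cross(-a,y)
for p in(P,Q,onz(w,130,165,240),onz(w,175,115,200)): d=p-T; print('rel tool',(d@-a).round(1),(d@y).round(1),(d@z).round(1))
o=ctrl.get_obs();R=Ro.from_rotvec(o['orientation']).as_matrix();print('tip of fingers px',proj(w,[o['ee_pos'],o['ee_pos']-19*R[:,0]]))
# direction in tool frame from measured mids
for p in(P1,P2): print('shift to mid-9a',R.T@(p-9*a-o['ee_pos']))
E
```

```text
elbow [330.11508474 189.3349413  205.56450225] 1.392571749283262
[312.29955493 220.45588854 240.        ] [306.35088771 250.08289162 240.        ]
mid [454.00560578 263.47090775 140.53099074] [459.56919669 261.65939397 140.53099074]
rel tool -121.3 -91.1 -69.8
rel tool -162.3 -63.1 -73.0
rel tool -161.5 -48.8 -71.7
rel tool -122.6 -51.9 -83.9
tip of fingers px [[314.81248163 298.36876693]
 [314.67718916 317.64993016]]
shift to mid-9a [80.5780941   9.61509851 -6.5296307 ]
shift to mid-9a [83.34834012  8.76331614 -1.44678409]
```

>>> carry_out --pt "0 0.009 -0.003 -0.6 0 0.3" --pt "0.018 0 0 0 0 0" --pt "0.018 0 0 0 0 0" --pt "0.018 0 0 0 0 0" --pt "0.015 0 0 0 0 0" --pt "0 0 0 0 0 0"

```text
t: 3.8
ee_pos: [458.2, 264.7, 141.7]
orientation: [0.085, 1.069, -0.138]
ft_force: [1.0, 0.9, 0.2]
width: 88.0
```

```bash
python3 - <<'E'
from h import *
a=axis(-.157); m=np.array([458.7,261.8,140.5]); go(m-9*a,-a,[.1564,.988,0]); grab('wrist','w3.png')
E
```

```text
t 3.8 at [458.2 264.7 141.7] F [1.  0.9 0.2] w 88.0
shift mm [10.5 -2.8  0.3] turn deg [ 0.06 -0.01 -0.22]
```

View pics/w3.png

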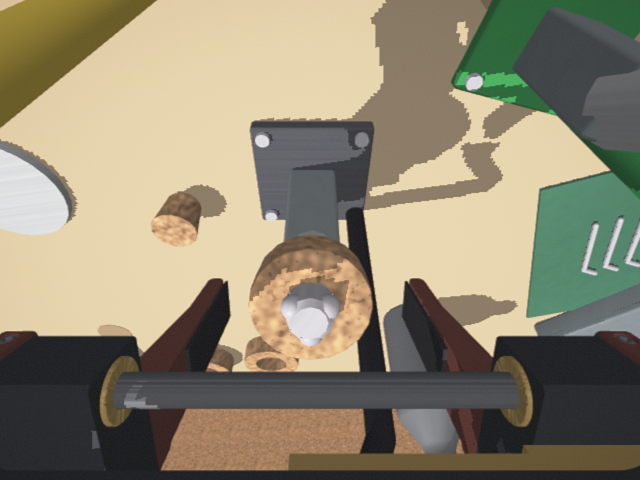

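The ring sits between the open fingers (face about (310,300), fingers' midline u≈315). Quick check of depth by projecting the assumed face.

```bash
python3 - <<'E'
from h import *
w=load('w3'); a=axis(-.157); y=np.array([.1564,.988,0]); z=np.cross(-a,y)
m=np.array([458.7,261.8,140.5]); t=m+12*a
print('face centre',proj(w,[t]),'+z -z +y -y edge',proj(w,[t+30*z,t-30*z,t+30*y,t-30*y]).round(0).tolist(),'bottom -z',proj(w,[m-12*a-30*z]),'tip',proj(w,[m+24*a]))
E
```

```text
face centre [[308.73803748 308.44727216]] +z -z +y -y edge [[309.0, 362.0], [308.0, 249.0], [372.0, 308.0], [246.0, 309.0]] bottom -z [[309.11987325 233.78375832]] tip [[308.32211548 321.58968846]]
```

>>> carry_out --pt "0.006 -0.002 -0.001 0 0 0" --pt "0.005 0 0 0 0 0" --pt "0 0 0 0 0 0"

```text
t: 4.22
ee_pos: [462.4, 262.6, 132.2]
orientation: [0.086, 1.067, -0.136]
ft_force: [-0.4, -0.4, -0.0]
width: 87.4
```

>>> carry_out --pt "0 0 0 0 0 0" --pt "0 0 0 0 0 0" --pt "0 0 0 0 0 0" --pt "0 0 0 0 0 0" --pt "0 0 0 0 0 0" --pt "0 0 0 0 0 0" --grip 1

```text
t: 4.97
ee_pos: [462.4, 262.6, 132.8]
orientation: [0.087, 1.067, -0.136]
ft_force: [0.3, 0.0, 0.3]
width: 60.3
```

```bash
python3 - <<'E'
from h import *
a=axis(-.157); m=np.array([458.7,261.8,140.5]); go(m-9*a,-a,[.1564,.988,0])
E
```

```text
t 4.975 at [462.4 262.6 132.8] F [0.3 0.  0.3] w 60.3
shift mm [ 0.5 -1.4  0.6] turn deg [ 0.03  0.1  -0.35]
```

>>> carry_out --pt "-0.006 0 0 0 0 0" --pt "-0.008 0 0 0 0 0" --pt "-0.01 0 0 0 0 0" --pt "-0.01 0 0 0 0 0" --pt "-0.012 0 0 0 0 0" --pt "-0.015 0 0 0 0 0" --pt "-0.015 0 0 0 0 0" --pt "0 0 0 0 0 0"

```text
t: 5.98
ee_pos: [425.3, 267.5, 202.2]
orientation: [0.085, 1.067, -0.138]
ft_force: [0.0, 0.6, 0.1]
width: 60.0
```

```bash
python3 - <<'E'
from h import *
a=axis(-.157); m=np.array([458.7,261.8,140.5]); go(m-9*a+150*a,-a,[.1564,.988,0]); grab('wrist','w4.png')
E
```

```text
t 5.975 at [425.3 267.5 202.2] F [0.  0.6 0.1] w 60.0
shift mm [-70.7  -0.1   0.2] turn deg [ 0.06  0.06 -0.21]
```

View pics/w4.png

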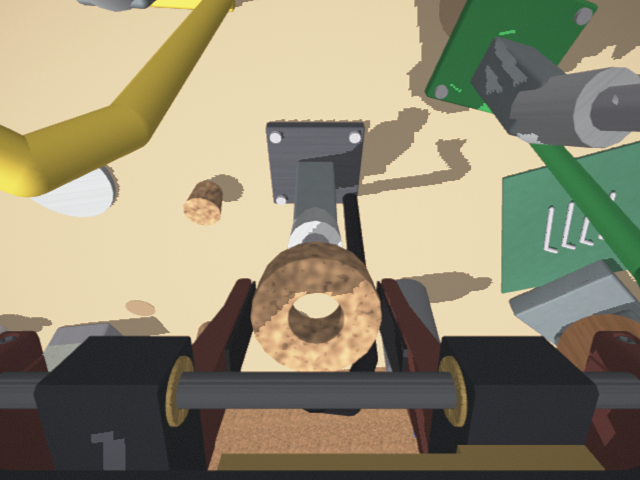

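Ring is off and held square: outline u 252–381, bore at (316,315), spigot empty behind it at (316,235). Check for slip along the fingers and plan to the plate.

```bash
python3 - <<'E'
from h import *
w=load('w4'); o=ctrl.get_obs(); R=Ro.from_rotvec(o['orientation']).as_matrix(); p=o['ee_pos']; X,Y,Z=R.T
for k in(3,9,15):
  for zz in(0,):
    t=p-(k+12)*X; b=p-(k-12)*X
    print(k,'+z,-z,+y,-y',proj(w,[t+30*Z,t-30*Z,t+30*Y,t-30*Y]).round(0).tolist(),'bottom -z',proj(w,[b-30*Z]).round(0).tolist(),'bore',proj(w,[t-12.5*Z,t+12.5*Z]).round(0).tolist())
go([453.5,-1.5,100],[0,0,-1],[.1564,.988,0])
E
```

```text
3 +z,-z,+y,-y [[314.0, 366.0], [314.0, 251.0], [378.0, 312.0], [250.0, 312.0]] bottom -z [[314.0, 235.0]] bore [[314.0, 287.0], [314.0, 335.0]]
9 +z,-z,+y,-y [[314.0, 374.0], [314.0, 256.0], [381.0, 318.0], [247.0, 318.0]] bottom -z [[314.0, 239.0]] bore [[314.0, 293.0], [314.0, 342.0]]
15 +z,-z,+y,-y [[314.0, 383.0], [314.0, 261.0], [383.0, 325.0], [245.0, 326.0]] bottom -z [[314.0, 243.0]] bore [[314.0, 299.0], [314.0, 350.0]]
t 6.025 at [425.4 267.3 201.7] F [-0.   0.1 -0.4] w 60.1
shift mm [ 121.9 -261.5   12.1] turn deg [ 0.1  28.69 -0.16]
```

>>> carry_out --pt "-0.035 0 0.015 0 0 0" --pt "-0.035 0 0.015 0 0 0" --pt "-0.01 -0.03 0 0 0 0" --pt "0 -0.05 0 0 7 0" --pt "0 -0.05 0 0 7 0" --pt "0 -0.05 0 0 7 0" --pt "0 -0.045 0 0 7.7 0" --pt "0 0 0 0 0 0"

```text
t: 7.02
ee_pos: [379.3, 49.0, 287.7]
orientation: [0.118, 1.561, -0.122]
ft_force: [-0.4, 0.2, -1.3]
width: 60.2
```

```bash
python3 - <<'E'
from h import *
go([453.5,-1.5,100],[0,0,-1],[.1564,.988,0])
w=grab('wrist','w5.png')
hsv=cv2.cvtColor(w['pixels'],cv2.COLOR_BGR2HSV)
m=((hsv[...,1]<40)&(hsv[...,2]>120)).astype(np.uint8)
n,l,s,c=cv2.connectedComponentsWithStats(m)
for i in range(1,n):
    if s[i][4]>800: print(s[i],c[i],onz(w,*c[i],8))
E
```

```text
t 7.025 at [379.3  49.  287.7] F [-0.4  0.2 -1.3] w 60.2
shift mm [188.3 -38.2  79.8] turn deg [0.22 0.41 0.12]
[ 423   22   82   98 4048] [462.23962451  71.62598814] [266.03173685 234.83552066   8.        ]
[ 249  220   72   59 1987] [277.10317061 242.52440866] [434.81341052 -10.73948917   8.        ]
[ 498  252   85   42 2316] [541.20250432 274.56044905] [534.01161394 332.93340055   8.        ]
[ 71 308  44  38 863] [ 89.84588644 324.27114716] [ 514.43761844 -296.10816821    8.        ]
```

View pics/w5.png

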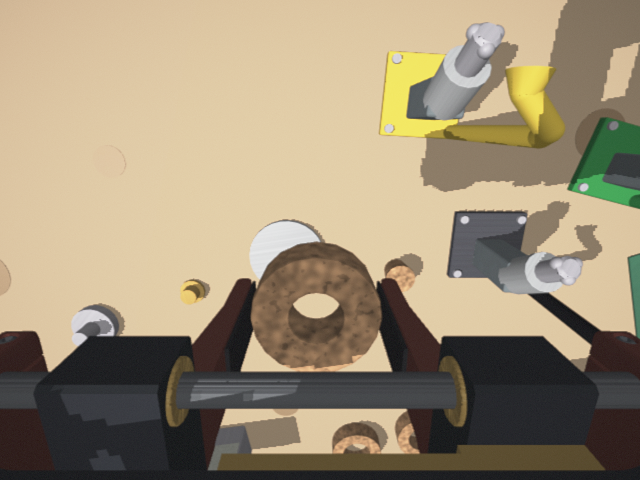

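Ring held square; plate at (285,255), partly hidden by the ring; weight knob at (95,325). Fit a circle to the plate's free edge.

```bash
cat >> h.py <<'E'
from scipy.optimize import least_squares
def circ(d,pts,z,r):
    P=np.array([onz(d,*p,z)[:2] for p in pts]); f=least_squares(lambda c:np.hypot(*(P-c).T)-r,P.mean(0),loss='soft_l1'); q=least_squares(lambda c:np.hypot(*(P-c[:2]).T)-c[2],[*f.x,r],loss='soft_l1')
    return f.x.round(1),'rms',np.sqrt(np.mean(f.fun**2)).round(2),'free r',q.x.round(1)
E
python3 - <<'E'
from h import *
for n,box in(('w5',(249,220,330,243)),('w5',(249,220,330,262)),('w1',(70,55,185,160)),('side0',(325,248,385,295)),('scene0',(265,240,315,272))):
    w=load(n);hsv=cv2.cvtColor(w['pixels'],cv2.COLOR_BGR2HSV); m=((hsv[...,1]<45)&(hsv[...,2]>90)).astype(np.uint8)
    x0,y0,x1,y1=box; k=np.zeros_like(m); k[y0:y1,x0:x1]=m[y0:y1,x0:x1]
    c=max(cv2.findContours(k,cv2.RETR_EXTERNAL,cv2.CHAIN_APPROX_NONE)[0],key=cv2.contourArea)[:,0]
    if n=='w5': # only upper-left arc
        c=np.array([p for p in c if p[1]<y1-2 and (p[0]<258 or p[1]<235 and p[0]<310)])
    print(n,len(c),circ(w,c,8,50))
E
```

```text
w5 60 (array([456.1,  -1.1]), 'rms', np.float64(0.36), 'free r', array([456.2,  -1.1,  50.1]))
w5 79 (array([456.1,  -1.4]), 'rms', np.float64(0.4), 'free r', array([456.7,  -1.1,  50.6]))
w1 270 (array([455.4,  -1. ]), 'rms', np.float64(1.08), 'free r', array([455.3,  -0.9,  50.7]))
side0 109 (array([455.5,  -0.6]), 'rms', np.float64(1.78), 'free r', array([455.4,  -0.5,  48.3]))
scene0 87 (array([457. ,  -3.3]), 'rms', np.float64(1.68), 'free r', array([456.9,  -3.4,  50.9]))
```

>>> carry_out --pt "0.04 -0.02 0.04 0.2 0.4 0" --pt "0.04 -0.018 0.042 0 0 0" --pt "0.04 0 0 0 0 0" --pt "0.04 0 0 0 0 0" --pt "0.04 0 0 0 0 0" --pt "0 0 0 0 0 0"

```text
t: 7.82
ee_pos: [458.1, 8.4, 82.4]
orientation: [0.109, 1.558, -0.114]
ft_force: [0.4, -0.5, -0.0]
width: 59.7
```

```bash
python3 - <<'E'
from h import *
go([456,-1.1,12.5],[0,0,-1],[.1564,.988,0]); print(ctrl.get_obs()['qpos'])
E
```

```text
t 7.825 at [458.1   8.4  82.4] F [ 0.4 -0.5 -0. ] w 59.7
shift mm [69.9 -9.5 -1.5] turn deg [0.86 0.58 0.13]
[-0.00521625  0.4166014   2.08538629 -0.00630532  0.62997208 -1.42894643]
```

>>> carry_out --pt "0.018 -0.008 -0.0015 0.9 0.6 0.1" --pt "0.018 -0.003 0 0 0 0" --pt "0.014 0 0 0 0 0" --pt "0 0 0 0 0 0"

```text
t: 8.32
ee_pos: [458.4, 2.1, 35.8]
orientation: [0.118, 1.56, -0.119]
ft_force: [-0.1, -1.1, 0.4]
width: 60.1
```

```bash
python3 - <<'E'
from h import *
go([456,-1.1,12.5],[0,0,-1],[.1564,.988,0]); w=grab('wrist','w6.png')
E
```

```text
t 8.325 at [458.4   2.1  35.8] F [-0.1 -1.1  0.4] w 60.1
shift mm [23.3 -3.5 -2.1] turn deg [ 0.36  0.42 -0.  ]
```

View pics/w6.png

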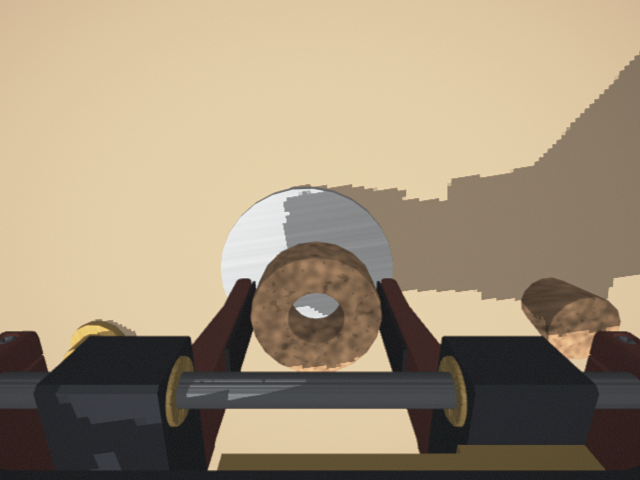

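Plate spans u 221–393, top edge v 187; ring outline u 252–381 is still slightly to the right (+y), agreeing with the computed −3.5 mm.

```bash
python3 - <<'E'
from h import *
w=load('w6'); print(circ(w,[(221,262),(224,245),(232,227),(250,207),(272,194),(307,187),(393,265),(391,250)],8,50))
E
```

```text
(array([456.5,  -2. ]), 'rms', np.float64(0.19), 'free r', array([456.1,  -1.9,  49.7]))
```

>>> carry_out --pt "0.008 -0.004 -0.002 0.4 0.4 0" --pt "0.006 0 0 0 0 0" --pt "0 0 0 0 0 0"

```text
t: 8.75
ee_pos: [457.3, -1.6, 22.8]
orientation: [0.124, 1.564, -0.124]
ft_force: [-0.0, 0.2, 0.8]
width: 60.1
```

```bash
python3 - <<'E'
from h import *
go([456,-1.1,12.5],[0,0,-1],[.1564,.988,0])
E
```

```text
t 8.75 at [457.3  -1.6  22.8] F [-0.   0.2  0.8] w 60.1
shift mm [10.3  0.3 -1.4] turn deg [-0.06  0.2  -0.03]
```

Centred within 1–2 mm. Lower gently and watch the force.

>>> carry_out --pt "0.005 0 -0.001 0 0.2 0" --pt "0.003 0 0 0 0 0" --pt "0 0 0 0 0 0"

```text
t: 9.12
ee_pos: [456.3, -1.6, 14.3]
orientation: [0.125, 1.567, -0.124]
ft_force: [0.3, -0.2, -0.4]
width: 59.9
```

>>> carry_out --pt "0.002 0 0 0 0 0" --pt "0 0 0 0 0 0"

```text
t: 9.38
ee_pos: [456.3, -1.6, 12.2]
orientation: [0.125, 1.567, -0.124]
ft_force: [-1.0, -0.9, -1.0]
width: 60.3
```

>>> carry_out --pt "0.001 0 0 0 0 0" --pt "0 0 0 0 0 0"

```text
t: 9.62
ee_pos: [456.5, -1.6, 11.9]
orientation: [0.125, 1.567, -0.124]
ft_force: [-0.4, 0.6, -0.7]
width: 60.1
```

```bash
python3 - <<'E'
from h import *
go([456,-1.1,10],[0,0,-1],[.1564,.988,0])
E
```

```text
t 9.625 at [456.5  -1.6  11.9] F [-0.4  0.6 -0.7] w 60.1
shift mm [ 1.9  0.4 -0.6] turn deg [-0.08  0.01 -0.03]
```

>>> carry_out --pt "0.0015 0 0 0 0 0" --pt "0 0 0 0 0 0"

```text
t: 9.88
ee_pos: [456.7, -1.6, 12.0]
orientation: [0.125, 1.566, -0.124]
ft_force: [-0.1, -0.1, -0.4]
width: 60.0
```

TCP no longer sinks at z≈12, which is what the ring touching the plate predicts. Release and rise.

>>> carry_out --pt "0 0 0 0 0 0" --pt "0 0 0 0 0 0" --pt "0 0 0 0 0 0" --pt "0 0 0 0 0 0" --pt "0 0 0 0 0 0" --grip 0

```text
t: 10.5
ee_pos: [456.8, -1.6, 11.6]
orientation: [0.125, 1.566, -0.124]
ft_force: [-0.5, 0.5, 0.1]
width: 87.6
```

>>> carry_out --pt "-0.01 0 0 0 0 0" --pt "-0.03 0 0 0 0 0" --pt "-0.05 0 0 0 0 0" --pt "-0.05 0 0 0 0 0" --pt "0 0 0 0 0 0"

```text
t: 11.12
ee_pos: [456.5, -1.7, 157.5]
orientation: [0.125, 1.567, -0.124]
ft_force: [0.5, -0.9, -0.4]
width: 87.8
```

```bash
python3 - <<'E'
from h import *
go([456,-1.1,10],[0,0,-1],[.1564,.988,0]); w=grab('wrist','w7.png')
E
```

```text
t 11.125 at [456.5  -1.7 157.5] F [ 0.5 -0.9 -0.4] w 87.8
shift mm [147.5   0.4  -0.7] turn deg [-0.08  0.04 -0.04]
```

View pics/w7.png

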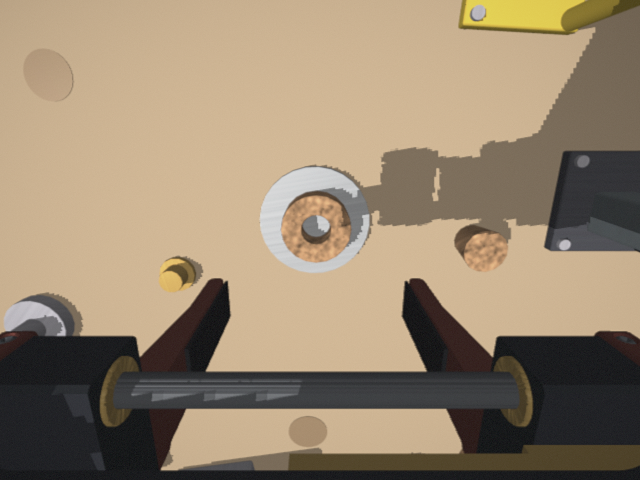

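Ring lies flat in the middle of the plate: ring at (316,228), plate at (315,220). Now measure it and go to the weight.

>>> carry_out --pt "-0.04 0 0 0 0 0" --pt "-0.03 -0.05 0 0 0 0" --pt "0 -0.055 0 0 0 0" --pt "0 -0.055 0 0 0 0" --pt "0 -0.055 0 0 0 0" --pt "0 -0.055 0 0 0 0" --pt "0 -0.03 0 0 0 0" --pt "0 0 0 0 0 0"

```text
t: 12.18
ee_pos: [401.8, -304.3, 217.9]
orientation: [0.127, 1.585, -0.118]
ft_force: [-0.6, 0.9, 0.7]
width: 88.0
```

```bash
python3 - <<'E'
from h import *
w=load('w7');hsv=cv2.cvtColor(w['pixels'],cv2.COLOR_BGR2HSV)
k=np.zeros((480,640),np.uint8); k[160:280,255:375]=((hsv[...,1]>85)&(hsv[...,0]<18))[160:280,255:375]
k[:, :270]=0; k[:,355:]=0; k[:190]=0; k[268:]=0
c=max(cv2.findContours(k,cv2.RETR_EXTERNAL,cv2.CHAIN_APPROX_NONE)[0],key=cv2.contourArea); h=cv2.convexHull(c)[:,0]; print(cv2.boundingRect(h))
lo=[p for p in c[:,0] if p[1]>225]; print('ring',circ(w,lo,32,30))
print('plate',circ(w,[(261,218),(369,218),(315,166),(315,272),(275,183),(280,257),(350,258)],8,50))
go([512,-290,200],[0,0,-1],[.1564,.988,0]); grab('wrist','w8.png')
E
```

```text
(282, 192, 69, 70)
ring (array([454.8,  -0.5]), 'rms', np.float64(0.73), 'free r', array([456.5,  -0.7,  28.6]))
plate (array([455.5,  -0.8]), 'rms', np.float64(1.21), 'free r', array([455.4,  -1.3,  48.9]))
t 12.175 at [ 401.8 -304.3  217.9] F [-0.6  0.9  0.7] w 88.0
shift mm [ 16.1  31.1 107. ] turn deg [ 0.1  -1.04 -0.23]
```

View pics/w8.png

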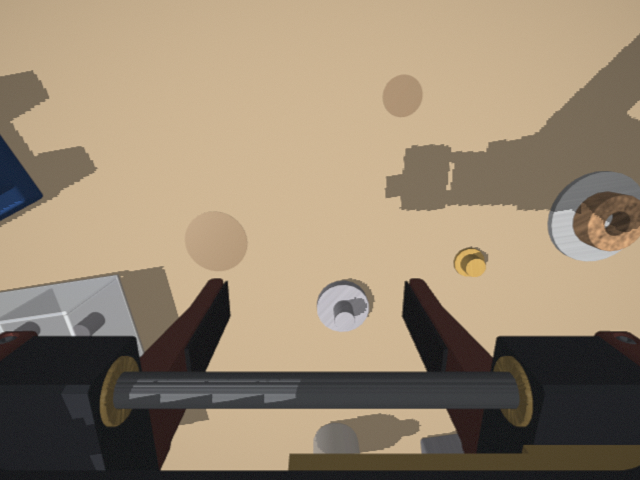

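Weight disc spans u 317–369, v 281–332, knob top at (344,321); the clear tray is at left (≤150,300).

```bash
python3 - <<'E'
from h import *
w=load('w8'); print('disc',circ(w,[(317,306),(369,306),(343,281),(343,332),(325,287),(361,287),(325,325),(361,325)],14,30))
print('knob',onz(w,344.5,321,42),'tray corner',onz(w,125,276,60))
s=load('scene0');e=load('side0');print(tri(s,(194,297),e,(375,178)))
go([515,-292,80],[0,0,-1],[.1564,.988,0])
E
```

```text
disc (array([ 515.6, -289.1]), 'rms', np.float64(1.67), 'free r', array([ 515.8, -289.1,   31.5]))
knob [ 518.0662436 -290.0046643   42.       ] tray corner [ 425.51484027 -494.46368586   60.        ]
(array([ 517.25644011, -288.56001532,   32.78537008]), np.float64(3.293351517103037))
t 12.225 at [ 401.7 -303.2  217.8] F [ 0.1  0.1 -0.3] w 87.7
shift mm [135.8  27.9 112.8] turn deg [ 0.15 -1.08 -0.26]
```

>>> carry_out --pt "0 0.015 0.05 0.1 -1 -0.2" --pt "0.02 0.015 0.05 0 0 0" --pt "0.04 0 0.014 0 0 0" --pt "0.04 0 0 0 0 0" --pt "0.035 0 0 0 0 0" --pt "0 0 0 0 0 0"

```text
t: 12.98
ee_pos: [521.4, -279.2, 74.4]
orientation: [0.122, 1.575, -0.113]
ft_force: [-0.1, -0.1, 0.3]
width: 87.8
```

```bash
python3 - <<'E'
from h import *
w=grab('wrist','w9.png'); o=ctrl.get_obs(); go([517,-289.3,17],[0,0,-1],[.1564,.988,0])
print(proj(w,[[517,-289.3,42],[517,-319.3,14],[517,-259.3,14],[487,-289.3,14]]).round(0).tolist())
g=w['pixels'];hsv=cv2.cvtColor(g,cv2.COLOR_BGR2HSV);m=(hsv[...,1]<45).astype(np.uint8);m[360:]=0;m[:,:225]=0;m[:,410:]=0
n,l,s,c=cv2.connectedComponentsWithStats(m)
i=1+np.argmax(s[1:,4]);print(s[i],c[i]); k=(l==i).astype(np.uint8); C=cv2.convexHull(max(cv2.findContours(k,0,1)[0],key=len))[:,0]
q=[p for p in C if p[1]<300]; print('disc fit',circ(w,q,14,30))
E
```

```text
t 13.025 at [ 522.4 -279.9   76. ] F [0.3 0.4 0.4] w 87.7
shift mm [ 58.9 -10.4  -3.7] turn deg [ 0.43 -0.29 -0.25]
[[296.0, 269.0], [254.0, 259.0], [343.0, 246.0], [291.0, 209.0]]
[ 253  207   90   89 6198] [297.51452081 251.20474347]
disc fit (array([ 517.1, -289.7]), 'rms', np.float64(0.69), 'free r', array([ 517. , -289.7,   30.4]))
```

Disc fit agrees to 0.5 mm with the estimate. Correct sideways, then descend over the knob.

>>> carry_out --pt "0 -0.0105 -0.0035 0.4 -0.3 -0.2" --pt "0.015 0 0 0 0 0" --pt "0.015 0 0 0 0 0" --pt "0 0 0 0 0 0"

```text
t: 13.52
ee_pos: [519.1, -291.2, 48.1]
orientation: [0.122, 1.561, -0.125]
ft_force: [0.2, 0.2, -0.3]
width: 87.7
```

```bash
python3 - <<'E'
from h import *
go([517.1,-289.6,18],[0,0,-1],[.1564,.988,0])
E
```

```text
t 13.525 at [ 519.1 -291.2   48.1] F [ 0.2  0.2 -0.3] w 87.7
shift mm [30.1  1.3 -2.4] turn deg [0.   0.37 0.09]
```

>>> carry_out --pt "0.01 0.001 -0.002 0 0.4 0" --pt "0.01 0 0 0 0 0" --pt "0.008 0 0 0 0 0" --pt "0 0 0 0 0 0"

```text
t: 14.02
ee_pos: [517.3, -289.8, 18.0]
orientation: [0.122, 1.569, -0.124]
ft_force: [-0.3, 0.1, -0.5]
width: 87.6
```

```bash
python3 - <<'E'
from h import *
go([517.1,-289.6,18],[0,0,-1],[.1564,.988,0])
E
```

```text
t 14.025 at [ 517.3 -289.8   18. ] F [-0.3  0.1 -0.5] w 87.6
shift mm [-0.   0.2 -0.2] turn deg [-0.   -0.08  0.08]
```

>>> carry_out --pt "0 0 0 0 0 0" --pt "0 0 0 0 0 0" --pt "0 0 0 0 0 0" --pt "0 0 0 0 0 0" --pt "0 0 0 0 0 0" --pt "0 0 0 0 0 0" --pt "0 0 0 0 0 0" --pt "0 0 0 0 0 0" --grip 1

```text
t: 15.02
ee_pos: [518.0, -290.3, 18.9]
orientation: [0.122, 1.567, -0.125]
ft_force: [0.3, -0.0, -0.0]
width: 20.8
```

>>> carry_out --pt "-0.01 0 0 0 0 0" --pt "-0.03 0 0 0 0 0" --pt "-0.04 0 0 0 0 0" --pt "-0.03 0 0 0 0 0" --pt "0 0 0 0 0 0"

```text
t: 15.65
ee_pos: [516.1, -288.9, 131.4]
orientation: [0.123, 1.572, -0.123]
ft_force: [-0.6, 0.5, -3.6]
width: 20.9
```

```bash
python3 - <<'E'
from h import *
go([455.8,-0.8,60],[0,0,-1],[.1564,.988,0])
w=grab('wrist','w10.png');o=ctrl.get_obs();R=Ro.from_rotvec(o['orientation']).as_matrix();X,Y,Z=R.T;p=o['ee_pos']
# expected silhouette if the disc top is 4 mm beyond the TCP
t=p+4*X; print('expect +y -y -z',proj(w,[t+30*Y,t-30*Y,t-30*Z]).round(0).tolist())
hsv=cv2.cvtColor(w['pixels'],cv2.COLOR_BGR2HSV);m=(hsv[...,1]<45).astype(np.uint8);m[372:]=0
n,l,s,c=cv2.connectedComponentsWithStats(m[:, :]); 
for i in range(1,n):
    if s[i][4]>1500: print(s[i],c[i].round(0))
E
```

```text
t 15.65 at [ 516.1 -288.9  131.4] F [-0.6  0.5 -3.6] w 20.9
shift mm [  71.8  275.1 -104.3] turn deg [ 0.   -0.25  0.01]
expect +y -y -z [[373.0, 291.0], [257.0, 291.0], [315.0, 236.0]]
[ 604   47   36  116 3016] [625. 108.]
[   0  187   80  185 6043] [ 28. 295.]
[ 259  232  114  140 8696] [316. 288.]
[ 145  336  125   36 3528] [211. 354.]
[ 363  336  124   36 3487] [420. 354.]
```

Weight held (Fz −3.6 N ≈ 0.36 kg; disc silhouette u 259–373 centred as expected). Carry it to the ring.

>>> carry_out --pt "0 0.02 -0.008 0 0 0" --pt "0 0.038 -0.015 0 0 0" --pt "0 0.045 -0.017 0 0 0" --pt "0 0.045 -0.017 0 0 0" --pt "0 0.045 -0.017 0 0 0" --pt "0 0.045 -0.017 0 0 0" --pt "0 0.025 -0.01 0 0 0" --pt "0 0 0 0 0 0"

```text
t: 16.7
ee_pos: [441.6, 2.6, 120.8]
orientation: [0.129, 1.597, -0.12]
ft_force: [-0.1, -0.8, -3.6]
width: 20.7
```

```bash
python3 - <<'E'
from h import *
go([455.8,-0.8,60],[0,0,-1],[.1564,.988,0])
E
```

```text
t 16.7 at [441.6   2.6 120.8] F [-0.1 -0.8 -3.6] w 20.7
shift mm [60.3 -1.4 16.4] turn deg [-0.02 -1.7  -0.19]
```

>>> carry_out --pt "0 -0.001 0.012 0 -1.7 -0.2" --pt "0.015 0 0.004 0 0 0" --pt "0.015 0 0 0 0 0" --pt "0.015 0 0 0 0 0" --pt "0 0 0 0 0 0"

```text
t: 17.32
ee_pos: [458.3, -4.1, 70.2]
orientation: [0.126, 1.567, -0.128]
ft_force: [-0.6, -0.2, -4.2]
width: 20.6
```

```bash
python3 - <<'E'
from h import *
go([455.8,-0.8,52],[0,0,-1],[.1564,.988,0])
E
```

```text
t 17.325 at [458.3  -4.1  70.2] F [-0.6 -0.2 -4.2] w 20.6
shift mm [18.2  2.8 -3. ] turn deg [-0.25  0.01  0.07]
```

>>> carry_out --pt "0.005 0.003 -0.003 -0.2 0 0" --pt "0.005 0 0 0 0 0" --pt "0.003 0 0 0 0 0" --pt "0 0 0 0 0 0"

```text
t: 17.82
ee_pos: [456.5, -1.2, 56.6]
orientation: [0.124, 1.566, -0.126]
ft_force: [-0.4, -0.2, -3.1]
width: 20.7
```

```bash
python3 - <<'E'
from h import *
go([455.8,-0.8,51],[0,0,-1],[.1564,.988,0])
w=grab('wrist','w11.png'); e=grab('side','side2.png')
c=np.zeros((480,800,3),np.uint8); c[:480,:400]=cv2.resize(w['pixels'][160:400,215:415],(400,480)); c[:480,400:]=cv2.resize(e['pixels'][210:330,300:400],(400,480),interpolation=cv2.INTER_CUBIC); cv2.imwrite('pics/crop2.png',c)
E
```

```text
t 17.825 at [456.5  -1.2  56.6] F [-0.4 -0.2 -3.1] w 20.7
shift mm [ 5.6  0.3 -0.8] turn deg [-0.12  0.07  0.06]
```

>>> carry_out --pt "0.003 0 -0.0005 0 0 0" --pt "0.001 0 0 0 0 0" --pt "0 0 0 0 0 0"

```text
t: 18.3
ee_pos: [456.5, -1.1, 52.9]
orientation: [0.124, 1.565, -0.126]
ft_force: [0.3, -0.0, -3.4]
width: 20.6
```

>>> carry_out --pt "0.0015 0 0 0 0 0" --pt "0 0 0 0 0 0"

```text
t: 18.55
ee_pos: [456.5, -1.1, 51.3]
orientation: [0.124, 1.565, -0.126]
ft_force: [0.3, -0.2, -3.5]
width: 20.8
```

>>> carry_out --pt "0.001 0 0 0 0 0" --pt "0 0 0 0 0 0"

```text
t: 18.8
ee_pos: [456.8, -1.1, 50.9]
orientation: [0.124, 1.564, -0.126]
ft_force: [0.3, -0.1, -3.4]
width: 21.1
```

>>> carry_out --pt "0.001 0 0 0 0 0" --pt "0 0 0 0 0 0"

```text
t: 19.05
ee_pos: [457.0, -1.1, 51.0]
orientation: [0.124, 1.564, -0.126]
ft_force: [-0.2, 0.8, -3.8]
width: 20.5
```

Still carrying full weight: 1 mm rows don't register (steady lag), so not in contact yet. Slightly bigger step.

>>> carry_out --pt "0.0025 0 -0.001 0 0.1 0" --pt "0 0 0 0 0 0"

```text
t: 19.3
ee_pos: [457.8, -1.2, 51.0]
orientation: [0.124, 1.562, -0.125]
ft_force: [-0.5, 0.4, -4.0]
width: 20.7
```

```bash
python3 - <<'E'
from h import *
for i in range(3):
    o=ctrl.get_obs(); print(o['qpos'].round(3),o['joint_torque'].round(1),o['ft_force'].round(1),o['moment'].round(2))
go([455.8,-0.8,50],[0,0,-1],[.1564,.988,0])
w=grab('wrist','w12.png'); e=grab('side','side3.png')
c=np.zeros((480,800,3),np.uint8); c[:480,:400]=cv2.resize(w['pixels'][160:400,215:415],(400,480)); c[:480,400:]=cv2.resize(e['pixels'][210:330,300:400],(400,480),interpolation=cv2.INTER_CUBIC); cv2.imwrite('pics/crop3.png',c)
E
```

```text
[-2.800e-02  4.820e-01  2.093e+00 -2.000e-03  5.610e-01 -1.438e+00] [ -0.  -46.3 -14.5  -0.    0.1   0. ] [-0.5  0.4 -4. ] [ 0.06 -0.07  0.  ]
[-2.800e-02  4.820e-01  2.093e+00 -2.000e-03  5.610e-01 -1.438e+00] [ -0.  -46.3 -14.5  -0.    0.1   0. ] [-0.5  0.4 -4. ] [ 0.06 -0.07  0.  ]
[-2.800e-02  4.820e-01  2.093e+00 -2.000e-03  5.610e-01 -1.438e+00] [ -0.  -46.3 -14.5  -0.    0.1   0. ] [-0.5  0.4 -4. ] [ 0.06 -0.07  0.  ]
t 19.3 at [457.8  -1.2  51. ] F [-0.5  0.4 -4. ] w 20.7
shift mm [ 1.   0.1 -2. ] turn deg [-0.1   0.31  0.03]
```

View pics/crop3.png

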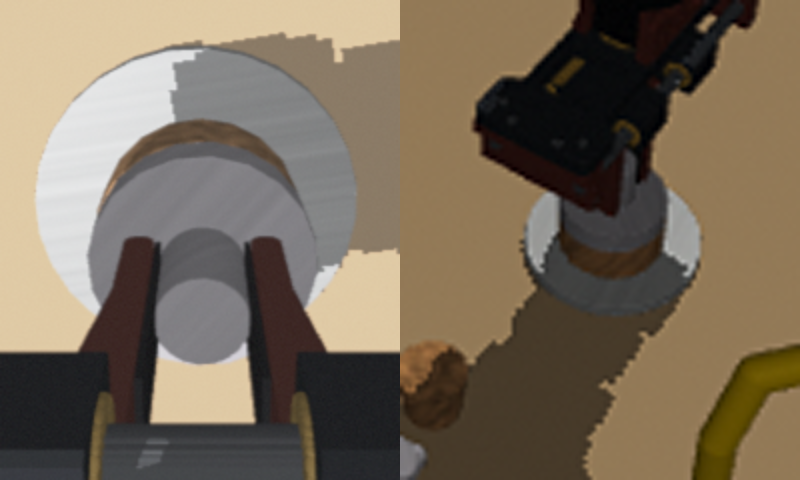

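Weight hovers on the ring, concentric (left: knob between fingers, disc over ring; right: no visible gap). TCP height 51 minus the 18.9 mm grasp depth puts the underside at 32 mm, i.e. on the ring. Undo the 2 mm sideways creep and touch down again.

>>> carry_out --pt "-0.002 0 -0.0015 -0.1 0.3 0" --pt "0 0 -0.0005 0 0 0" --pt "0.002 0 0 0 0 0"

```text
t: 19.77
ee_pos: [455.1, -0.7, 50.5]
orientation: [0.123, 1.569, -0.124]
ft_force: [-8.5, -0.3, 39.6]
width: 20.8
```

```bash
python3 - <<'E'
from h import *
go([455.8,-0.8,51],[0,0,-1],[.1564,.988,0])
E
```

```text
t 19.775 at [455.1  -0.7  50.5] F [-8.5 -0.3 39.6] w 20.8
shift mm [-0.6 -0.   0.7] turn deg [ 0.   -0.12  0.04]
```

Contact confirmed (+40 N while pressing). Relax, open, retreat.

>>> carry_out --pt "-0.0005 0 0 0 0 0" --pt "0 0 0 0 0 0"

```text
t: 20.02
ee_pos: [454.9, -0.6, 50.8]
orientation: [0.123, 1.57, -0.124]
ft_force: [-0.7, 1.1, -2.7]
width: 21.0
```

>>> carry_out --pt "0 0 0 0 0 0" --pt "0 0 0 0 0 0" --pt "0 0 0 0 0 0" --pt "0 0 0 0 0 0" --pt "0 0 0 0 0 0" --pt "0 0 0 0 0 0" --grip 0

```text
t: 20.78
ee_pos: [455.6, -0.7, 50.9]
orientation: [0.123, 1.568, -0.124]
ft_force: [-0.2, 1.0, 1.1]
width: 77.6
```

>>> carry_out --pt "-0.01 0 0 0 0 0" --pt "-0.03 0 0 0 0 0" --pt "-0.04 0 0 0 0 0" --pt "-0.04 0 0 0 0 0" --pt "0 0 0 0 0 0"

```text
t: 21.4
ee_pos: [455.6, -0.6, 176.4]
orientation: [0.123, 1.569, -0.124]
ft_force: [-0.0, 0.1, -0.2]
width: 87.7
```

```bash
python3 - <<'E'
from h import *
go([455.8,-0.8,51],[0,0,-1],[.1564,.988,0])
w=grab('wrist','w13.png')
hsv=cv2.cvtColor(w['pixels'],cv2.COLOR_BGR2HSV)
c=np.array([455.8,-0.8])
th=np.linspace(0,2*np.pi,73)[:-1]
def edges(z,r,lo,hi,tag):
    # strongest radial brightness edge near the expected circle
    g=cv2.GaussianBlur(cv2.cvtColor(w['pixels'],cv2.COLOR_BGR2LAB),(3,3),0).astype(float); P=[]
    rr=np.arange(lo,hi,.5)
    for t in th:
        q=proj(w,[[c[0]+k*np.cos(t),c[1]+k*np.sin(t),z] for k in rr]); s=np.array([g[int(round(v)),int(round(u))] for u,v in q]); d=np.linalg.norm(s[4:]-s[:-4],axis=1)
        if d.max()>15: P.append(q[2+d.argmax()])
    print(tag,len(P),circ(w,P,z,r))
edges(46,30,22,38,'weight disc top'); edges(8,50,43,57,'plate'); edges(74,11,6,16,'knob top')
print(proj(w,[[455.8,-.8,74]]))
E
```

```text
t 21.4 at [455.6  -0.6 176.4] F [-0.   0.1 -0.2] w 87.7
shift mm [ 1.254e+02 -1.000e-01  3.000e-01] turn deg [ 0.01 -0.07  0.03]
weight disc top 48 (array([456.3,  -0.6]), 'rms', np.float64(3.61), 'free r', array([457.6,  -2.5,  33.3]))
plate 69 (array([456.5,  -1.4]), 'rms', np.float64(1.99), 'free r', array([456.5,  -1.7,  49.7]))
knob top 33 (array([ 4.548e+02, -1.000e-01]), 'rms', np.float64(0.89), 'free r', array([4.534e+02, 2.000e-01, 9.900e+00]))
[[314.70917425 237.9315564 ]]
```

```bash
python3 - <<'E'
from h import *
w=load('w13');hsv=cv2.cvtColor(w['pixels'],cv2.COLOR_BGR2HSV)
k=np.zeros((480,640),np.uint8); sl=(slice(165,250),slice(265,368)); k[sl]=((hsv[...,1]>85)&(hsv[...,0]<22))[sl]
n,l,s,c=cv2.connectedComponentsWithStats(k); i=1+np.argmax(s[1:,4]); print('cork',s[i])
ys=[(u,np.where(l[:,u]==i)[0].min()) for u in range(s[i][0]+4,s[i][0]+s[i][2]-4) if (l[:,u]==i).any()]
print('ring foot edge',circ(w,ys,8,30)); print('expected',proj(w,[[425.8,-.8,8],[425.8,-.8,32],[425.8,-.8,46]]).round(0).tolist())
ye=[(u,np.where(l[:,u]==i)[0].max()) for u,_ in ys]; print('ring top/weight foot edge',circ(w,ye,32,30))
e=load('side3') if 0 else grab('side','side4.png'); z=load('side0')
d=cv2.absdiff(e['pixels'],z['pixels']).max(2)
for nm,(u,v) in dict(cup=(307,303),bush=(364,226),sp0=(216,235),sp1=(195,267),bottle=(150,330),).items(): print(nm,np.mean(d[v-8:v+8,u-8:u+8]).round(1))
E
```

```text
Traceback (most recent call last):
ValueError: attempt to get argmax of an empty sequence
```

```bash
python3 - <<'E'
from h import *
w=load('w13');hsv=cv2.cvtColor(w['pixels'],cv2.COLOR_BGR2HSV)
print('expected v',proj(w,[[425.8,-.8,8],[425.8,-.8,32],[425.8,-.8,46]]).round(0).tolist())
print([(v,hsv[v,314].tolist()) for v in range(186,216,2)])
e=grab('side','side4.png'); z=load('side0'); d=cv2.absdiff(e['pixels'],z['pixels']).max(2)
for nm,(u,v) in dict(cup=(307,303),bush=(364,226),sp0=(216,235),sp1=(195,267),bottle=(150,330)).items(): print(nm,np.mean(d[v-8:v+8,u-8:u+8]).round(1))
a=cv2.cvtColor(e['pixels'],cv2.COLOR_BGR2HSV); k=np.zeros((480,640),np.uint8); k[235:290,325:385]=((a[...,1]>75)&(a[...,0]<20))[235:290,325:385]
n,l,s,c=cv2.connectedComponentsWithStats(k)
print('side cork',s[1:].tolist(),'expect ring foot',proj(e,[[455.8,-.8,8],[455.8,-.8,32]]).round(0).tolist())
for zz in(8,32): print(zz,cv2.boundingRect(proj(e,[[455.8+30*np.cos(t),-.8+30*np.sin(t),zz] for t in np.linspace(0,6.3,60)]).astype(np.float32)))
E
```

```text
expected v [[310.0, 187.0], [309.0, 191.0], [309.0, 194.0]]
[(186, [90, 3, 185]), (188, [15, 7, 139]), (190, [0, 16, 82]), (192, [130, 6, 127]), (194, [140, 8, 197]), (196, [140, 8, 195]), (198, [132, 7, 196]), (200, [135, 8, 194]), (202, [130, 8, 193]), (204, [138, 6, 199]), (206, [132, 6, 202]), (208, [138, 6, 201]), (210, [133, 9, 201]), (212, [137, 9, 199]), (214, [132, 8, 155])]
cup 1.4
bush 1.1
sp0 1.0
sp1 1.1
bottle 1.0
side cork [[325, 235, 60, 55, 1920], [339, 260, 26, 20, 153]] expect ring foot [[353.0, 269.0], [353.0, 262.0]]
8 (339, 258, 27, 22)
32 (339, 251, 28, 22)
```

Side view: cork spans u 339–365 with its foot at v 280, which is what a ring centred on the plate predicts. The bystanders I compared show no change. Hand in.

```bash
python3 -c "
from h import *
print(ctrl.get_obs()['t']); print(ctrl.close_job())"
```

```text
21.5
the job is handed in; nothing more can be done
None
```

I pulled the ring straight off the spigot, set it flat on the plate and let go. I then put the weight on top by its knob and handed in at t = 21.5 s. No verdict is reported.

**Last checks that agreed:**
- **Centring:** the plate is at about (456, −1.3) mm, the ring measured (455.5, −0.6), and the weight's knob about (455, −0.1). The side view after release matched a ring centred on the plate to within a pixel.
- **Height:** at touchdown the weight's underside was at about 32 mm, which is the ring's top. The gripper is open and clear, with wrist force near 0.
- **Bystanders:** the cork cup, bushing, both spare rings and the water bottle showed no change in the side view. I did not compare the tin and the spray bottle.

**Checks that failed or disagreed:**
- **Wrist-view fits:** the last fit to the weight's disc was poor (3.6 mm rms), so I relied on the knob and the side view. My colour mask found no cork in that view, because little of the rim shows there.
- **Contact force:** it reads about zero after a row that doesn't move, so I first took the weight as not yet touching. One downward row then pressed with about 40 N, relaxed on the next row, before I let go.

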